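Register and lock a primed panel in the stencil fence

ROBOT

A 6-joint arm with a two-finger parallel gripper is mounted at the origin on a cart in front of the work surface, level with it; the furniture and walls round the work are solid. World frame = base frame: x ahead of the robot, y to its left, z up, the work surface at z = 0. Lengths are in mm, angles in rad, forces in N, time in s.
With the tool pointing down it reaches from about 350 to 975 mm from the base axis. Payload 7.1 kg.
Tool frame: the origin (TCP) lies on the centre line of the jaws, within the pads' length; the fingertips stand 19 mm ahead of it and the grasp point (between the pads) is the TCP; z points along the fingers, y is the line along which they close (so a half turn about z gives the same grasp; the last joint's range is limited). The gripper opens to 88 mm and grips with 3 to 60 N. Pads are 20 mm wide; open, the fingers measure 115 mm over their backs; the gripper's body (75 mm by 178 mm) begins 61 mm behind the grasp point.
Start: joints at [-1.142, 0.423, 1.63, -0, 1.089, -0.019], TCP at [270.629, -563.351, 241.675] pointing down, gripper open.
Joint ranges: [-3, 3], [-0.9, 2.11], [0.09, 2.58], [-1.31, 4.45], [0.11, 2.69], [-2.54, 2.54]. Speed limits (rad/s): [2.39, 2.39, 3.01, 3.14, 3.14, 3.14].

INTERFACE

Orientations are given as a 3x3 rotation matrix whose columns are the frame's x, y, z axes.
In Python, from workcell import robot gives the robot as it stands. The module is installed in compiled form; this text tells all that it offers.
- The arm moves only by the shell command python3 -m crank 'ROWS' [OPENING]. ROWS is JSON, a list of rows, each an object of numbers: "dx", "dy", "dz": the shift along the world's x, y, z in m; "turn": the turn about the world's z in units of 8 degrees (1.0 is 8 degrees). In form: [{"dx": .., "dy": .., "dz": .., "turn": ..}, ...]. A call has 1 to 8 rows; each row is the pose to reach, as a shift and turn from the pose commanded when the call began; what a row does not reach only later rows make up. A row lasts 1/8 s, in which the tool goes at most 62.5 mm and 10.7 degrees, less where a joint would pass 70% of its speed; a pose out of reach is approached as far as the arm can. A call with a gripper value outside its range is refused whole. OPENING is the opening, from 0 (shut) to 1 (fully open), set as the call begins (- or left out, the last holds). The fingers move at their own pace and stop on an object; the grip force is fixed at half the most. Time passes only in rows, so rows that repeat a pose let the fingers close. It gives the time, the measured TCP pose, the force, the opening and the grip force at its end, in the units of the state.
- robot.read_state(): the state, without advancing time (a new reading comes with each control period).
- robot.read_camera(name): name is "side" or "top"; returns a dict with "color" (420x560x3 uint8, red, green, blue), "fx", "fy", "cx", "cy" (pixels), "view" (4x4, takes a point from world to camera coordinates). Camera axes: x right, y down, z forward; pixel columns grow to the right and rows downward; lengths in mm; the calibration is good to about 2 mm. A picture is of the moment at which its call begins. There is no depth.
- robot.close_job(): hands the job in; it is judged then, once.
Trained networks look in a picture, given as the dict that the camera call returned (one of the last four; its "shot" number tells which), for a name from the list of things; names that differ only in an ending like _2 or _b are one class to them, and where a whole thing is asked for, a point or a joint stands for the part that bears it (a point fixed in the world has none). Each returns a list of dicts, best first, with "confidence" (0 to 1); they miss things now and then, are a little off and sometimes report something else, mostly with a low value. They report only what shows in the picture. A call takes as long as a camera call. They do not tell look-alikes from the thing itself.
- robot.trace(picture, query): "pixels" (420x560 bool, what is visible of it) and "uv" ([column, row] in pixels, amid what is visible of it).
- robot.mark_of(picture, query): "uv" ([column, row] in pixels: a listed point, or the origin of a listed thing).
The state is a dict: "clock": time; "joints": joint angles; "joint_velocities": joint speeds; "tau": joint torques, N m; "ee_pos": TCP position; "tcp_rot": TCP orientation; "contact_force": force on the tool from outside, world axes, zero at the start; "moment": the same for the moment, N m; "opening": opening from 0.0 (shut) to 1.0 (fully open); "grip_force": force on a finger pad.
Only numpy, scipy, OpenCV 4.12 (cv2) and the standard library are available. Lean on these libraries where they do the work, as an engineer would, in place of code of your own. Each camera call takes 0.05 s, during which the arm holds its last target. There are 200 camera calls.

TASK

Slide the white primed panel over the table, without lifting or tipping it, into the corner of the wooden fence until its edges lie flush against both rails. Lock it there by swinging the dark stop arm fully shut behind its near edge, and leave the other things on the table where they are.

Things in the scene. Friction and masses are not known exactly. Their poses are not given: they have to be found in the camera images.
- panel: Loose flat painting panel, white on top, plywood sides, 0.25 to 0.5 kg: 120 mm along its x, 160 mm along its y, 24 mm thick. Origin: centre of its underside; z up. A half turn makes no difference. Starts turned by up to 0.3 rad, to the right of and nearer than its place in the fence. Too wide to grasp: push its edges.
- fence: Fixed L of pale wood, rails 24 mm wide, 22 mm high. Origin: inner corner at table level; z up. Far rail along y (inner face x = 0, y = +24 to -180 mm); side rail along x (inner face y = 0, x = 0 to -112 mm, then a 4 mm low tongue under the arm's pivot). The panel's 160 mm side belongs on the far rail, its 120 mm side on the side rail: flush home, its centre is at x = -60, y = -80 mm.
- stop_pivot (a point): The stop arm's pivot, fixed to the fence: at x = -130.5, y = +12 mm, z = 24.5 mm in the fence's frame; vertical axis, brass pin.
- stop_knob (a point): Top centre of the red upright knob on the stop arm: 20 mm in diameter, stands on the arm 100 mm from the pivot, from 21 to 63 mm above the table. This point is 63 mm above the table.
- stop_arm (a joint): Swing of the dark wooden stop arm: 18 mm wide, 116 mm long from the pivot, top at 21.5 mm. 0 = shut on its end stop: it points along the fence's -y, its face 1.5 mm behind the near edge of a panel that is home. Grows clockwise seen from above; 1.57 = along the fence's -x. Range 0 to 2.2; starts at 1.5 to 2.1. Needs 0.5 N at the knob; stays where left.
- gesso_jar: Open white jar, 54 mm in diameter, 95 mm high, standing to the left of the fence; bystander. Origin: centre of its underside.
- tea_mug: White spotted mug, 78 mm in diameter, 93 mm high, standing far to the right; bystander. Origin: on its underside.
- tube_big: White paint tube, 42 x 125 x 36 mm, lying at the right; bystander. Origin: centre of its underside.
- masking_tape: Roll of masking tape, 104 mm in diameter, 25 mm high, lying at the left; bystander. Origin: centre of its underside.
Things that resemble listed ones, but are neither listed nor needed, are in the scene too. There is more than one size of the panel; the job needs the larger.

How it is judged:
By the outcome, as a careful person would: the job done as asked, in the order asked, and still so for the second after the job is handed in, with the robot touching nothing.
It also fails if it takes over 56 s, if anything falls off the work surface, if the arm or the gripper's body presses on something with over 40 N, if the wrist force passes 120 N, or if a joint passes its speed limit or range.

## Working session

There is one attempt and no reset: what is moved stays moved. The work goes in short steps, Python scripts to look and compute and a shell command to move; the robot and the scene stay as the last step left them, time stands still between calls to the robot, and variables do not carry over. Pictures are saved under pics/ and viewed, at most 10 in all, crops included, and the job is handed in when it is done.

```bash
mkdir -p pics
cat > h.py <<'E'
import numpy as np, cv2
from workcell import robot
def ray(p,uv,z):
    V=np.array(p["view"]);R=V[:3,:3];t=V[:3,3]
    c=-R.T@t;d=R.T@np.array([(uv[0]-p["cx"])/p["fx"],(uv[1]-p["cy"])/p["fy"],1.])
    return c+d*(z-c[2])/d[2]
def proj(p,X):
    V=np.array(p["view"]);q=V[:3,:3]@np.array(X,float)+V[:3,3]
    return [p["fx"]*q[0]/q[2]+p["cx"],p["fy"]*q[1]/q[2]+p["cy"]]
def save(p,n): cv2.imwrite("pics/"+n,cv2.cvtColor(p["color"],cv2.COLOR_RGB2BGR))
E
python3 - <<'E'
from h import *
t=robot.read_camera("top");s=robot.read_camera("side")
a=np.hstack([t["color"],s["color"]])
save({"color":t["color"]},"t0.png");save(s,"s0.png")
for q in ["panel","fence","stop_pivot","stop_knob","gesso_jar","tea_mug","tube_big","masking_tape"]:
    for n,p in(("t",t),("s",s)):
        z={"stop_pivot":24.5,"stop_knob":63}.get(q,0)
        for m in robot.mark_of(p,q): print(q,n,np.round(m["uv"]),round(m["confidence"],2),ray(p,m["uv"],z).round())
print(robot.read_state())
E
```

```text
panel t [345. 194.] 0.9 [ 580. -185.    0.]
panel t [315. 256.] 0.68 [390. -83.   0.]
panel s [328. 230.] 0.7 [383. -94.   0.]
panel s [297. 203.] 0.61 [ 564. -185.    0.]
panel s [267. 245.] 0.59 [533. 107.   0.]
fence t [232. 152.] 0.97 [720. 169.   0.]
fence s [213. 236.] 0.76 [729. 164.   0.]
stop_pivot t [233. 193.] 0.9 [588. 168.  24.]
stop_pivot s [246. 241.] 0.88 [594. 152.  24.]
stop_knob t [229. 224.] 0.62 [491. 177.  63.]
stop_knob s [268. 244.] 0.63 [494. 169.  63.]
stop_knob s [200. 280.] 0.54 [585. 433.  63.]
gesso_jar t [161. 186.] 0.52 [618. 396.   0.]
gesso_jar s [203. 282.] 0.56 [614. 382.   0.]
gesso_jar s [298. 177.] 0.19 [ 652. -362.    0.]
tea_mug t [414. 166.] 0.93 [ 664. -405.    0.]
tea_mug s [300. 172.] 0.6 [ 665. -405.    0.]
tube_big t [415. 229.] 0.79 [ 465. -401.    0.]
tube_big t [124. 230.] 0.38 [481. 512.   0.]
tube_big s [341. 188.] 0.51 [ 461. -383.    0.]
masking_tape t [125. 231.] 0.87 [478. 508.   0.]
masking_tape s [215. 324.] 0.87 [478. 511.   0.]
{'clock': 0.9, 'joints': array([-1.14202774e+00,  4.23039560e-01,  1.62988962e+00, -2.05437634e-06,
        1.08862531e+00, -1.90153882e-02]), 'joint_velocities': array([-2.91294338e-04,  7.29585568e-04, -7.98220509e-04,  9.40354443e-05,
        8.87733405e-04, -5.12991458e-05]), 'tau': array([-1.39481668e-03, -5.44569969e+01, -2.74046999e+01,  6.43556938e-02,
        1.68187392e-02, -6.83455511e-06]), 'ee_pos': array([ 270.61425274, -563.36183962,  241.71691442]), 'tcp_rot': array([[ 9.01408372e-01,  4.32969914e-01,  1.42115180e-05],
       [ 4.32969914e-01, -9.01408372e-01, -3.54664691e-05],
       [-2.54553273e-06,  3.81229319e-05, -9.99999999e-01]]), 'contact_force': array([-0.47873611, -0.27109018,  0.31238862]), 'moment': array([-0.00776435, -0.0239609 ,  0.02120291]), 'grip_force': 0.0, 'opening': 1.0012329614134627}
```

View pics/t0.png

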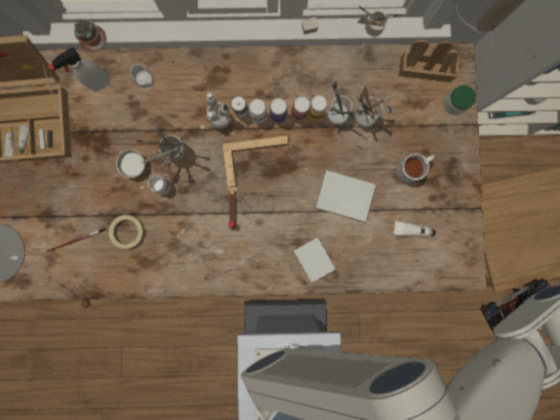

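View pics/s0.png

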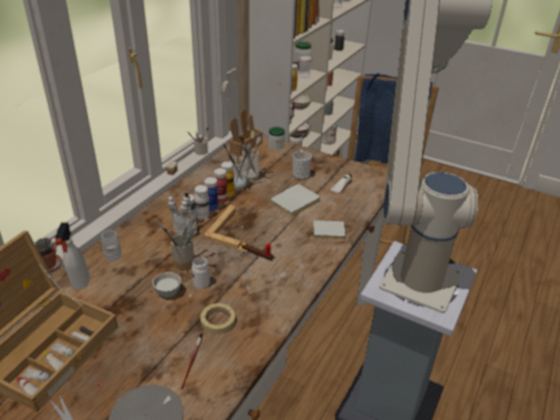

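The top view shows a larger white panel at (345,194) and a smaller one at (315,258). The fence corner is near (228,147) and the red knob is at (232,224). The larger panel is my choice; next I measure the outlines and check it in a crop.

```bash
cat >> h.py <<'E'
from scipy.optimize import minimize
def outline(p,mask,z):
    c=max(cv2.findContours(mask.astype(np.uint8),cv2.RETR_EXTERNAL,cv2.CHAIN_APPROX_NONE)[0],key=len)[:,0]
    return np.array([ray(p,u,z)[:2] for u in c],np.float32)
def fitpoly(views,poly,z0,x0):
    """pose (x,y,yaw) of prism poly (z=0..z0) best overlapping masks in the views; soft IoU at 4x"""
    S=4
    def cost(x):
        c,s=np.cos(x[2]),np.sin(x[2]);r=0
        for p,m in views:
            im=np.zeros((420*S,560*S),np.uint8)
            for P in poly:
                pts=[]
                for z in(0,z0): pts+=[proj(p,[x[0]+c*a-s*b,x[1]+s*a+c*b,z]) for a,b in P]
                h=cv2.convexHull(((np.array(pts)+.5)*S*16).astype(np.int32))
                cv2.fillPoly(im,[h],255,shift=4)
            a=cv2.resize(im,(560,420),interpolation=cv2.INTER_AREA)/255.
            r+=np.abs(a-m).sum()/m.sum()
        return r
    return minimize(cost,x0,method="Nelder-Mead",options=dict(initial_simplex=[x0,[x0[0]+8,x0[1],x0[2]],[x0[0],x0[1]+8,x0[2]],[x0[0],x0[1],x0[2]+.08]],xatol=.02,fatol=1e-5))
PAN=[[(-60,-80),(60,-80),(60,80),(-60,80)]]
FEN=[[(0,24),(24,24),(24,-180),(0,-180)],[(-112,0),(24,0),(24,24),(-112,24)]]
def best(p,q,uv):
    L=robot.trace(p,q); L=[m for m in L if np.hypot(*(np.array(m["uv"])-uv))<25]
    return L[0]["pixels"].astype(float) if L else None
E
python3 - <<'E'
from h import *
t=robot.read_camera("top");s=robot.read_camera("side")
tp=best(t,"panel",[345,194]);sp=best(s,"panel",[297,200]);tf=best(t,"fence",[240,160]);sf=best(s,"fence",[225,232])
tk=best(t,"stop_arm",[232,208]);
print([None if m is None else m.sum() for m in(tp,sp,tf,sf,tk)])
for q in("panel",):
  for m in robot.trace(t,q):
    r=cv2.minAreaRect(outline(t,m["pixels"],24));print(q,m["uv"],r,m["confidence"])
for n,v in(("t",[(t,tp)]),("s",[(s,sp)]),("ts",[(t,tp),(s,sp)])):
    if any(m is None for _,m in v):continue
    f=fitpoly(v,PAN,24,[575,-180,-.2]);print("panel",n,f.x.round(3),round(f.fun,3))
for n,v in(("t",[(t,tf)]),("s",[(s,sf)]),("ts",[(t,tf),(s,sf)])):
    if any(m is None for _,m in v):continue
    f=fitpoly(v,FEN,22,[715,160,.1]);print("fence",n,f.x.round(3),round(f.fun,3))
im=t["color"][120:285,190:390].copy()
for i,m in enumerate((tp,tf)):
    if m is not None:
        c=cv2.findContours(m[120:285,190:390].astype(np.uint8),0,1)[0]
im=cv2.resize(im,None,fx=3.6,fy=3.6,interpolation=cv2.INTER_CUBIC)
save({"color":im},"crop1.png")
E
```

```text
[None, np.float64(916.0), np.float64(1210.0), np.float64(848.0), np.float64(244.0)]
panel [313.7, 259.9] ((377.3576354980469, -78.93199157714844), (111.90554809570312, 81.50592803955078), 28.03102684020996) 0.82
panel s [ 5.77543e+02 -1.91905e+02 -2.88000e-01] 0.034
fence t [7.23430e+02 1.73388e+02 1.07000e-01] 0.321
fence s [7.24506e+02 1.67579e+02 1.46000e-01] 0.422
fence ts [7.23553e+02 1.73139e+02 1.21000e-01] 0.831
```

View pics/crop1.png

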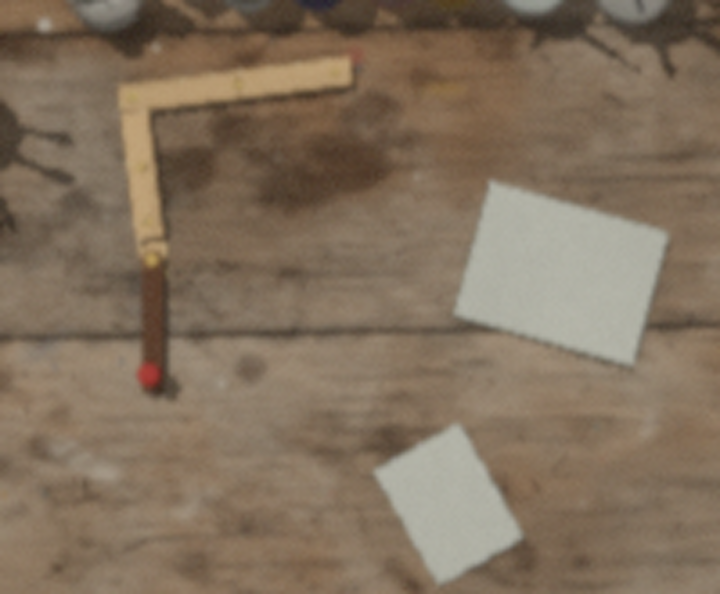

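The crop confirms the large panel at crop (562,272), the small one at (448,505), the fence's inner corner at (152,110) and the knob at (150,375). I choose the large panel. Now a finer fix from the crop corners and a colour mask.

Run:
```python
from h import *
t=robot.read_camera("top");s=robot.read_camera("side")
f=lambda c,z:ray(t,[190+c[0]/3.6-.36,120+c[1]/3.6-.36],z)[:2]
P=[f(c,24) for c in[(490,180),(668,235),(632,366),(455,316)]]
print("panel corners",np.round(P),np.mean(P,0), [np.linalg.norm(P[i]-P[i-1]) for i in range(4)])
print("fence",[f(c,22).round(1) for c in[(152,110),(352,87),(165,238),(120,86)]],"piv",f((152,260),24.5),"knob",f((149,371),63))
hsv=cv2.cvtColor(t["color"],cv2.COLOR_RGB2HSV)
roi=np.zeros((420,560));roi[130:186,218:295]=1
m=((hsv[...,2]>150)&(hsv[...,1]>50)&(roi>0)).astype(float)
r=fitpoly([(t,m)],FEN,22,[720,170,.12]);print("fence col",r.x,r.fun,m.sum())
roi[:]=0;roi[165:225,310:380]=1
m=((hsv[...,1]<40)&(hsv[...,2]>140)&(roi>0)).astype(float)
r=fitpoly([(t,m)],PAN,24,[575,-190,-.29]);print("panel col",r.x,r.fun,m.sum())
for c in((235,145),(345,194)):print(hsv[c[1],c[0]])
```

```text
panel corners [[ 656. -123.]
 [ 605. -275.]
 [ 493. -241.]
 [ 539.  -90.]] [ 573.2159955  -182.16708417] [np.float64(121.7872462409565), np.float64(160.7972340709125), np.float64(117.64703904434931), np.float64(157.9295777080682)]
fence [array([723.3, 168.6]), array([740. ,  -5.4]), array([611.5, 159. ]), array([744.8, 196.1])] piv [592.49097032 170.23172467] knob [496.19403849 170.79049351]
fence col [7.27803920e+02 1.74791735e+02 1.02671562e-01] 0.17271068001668752 752.0
panel col [ 5.75573481e+02 -1.82436950e+02 -3.04365727e-01] 0.025080160904797994 2018.0
[ 18  93 183]
[ 30  17 178]
```

```bash
python3 -m crank '[{"dx":0.05,"dy":0.05,"dz":0,"turn":1.2},{"dx":0.09,"dy":0.09,"dz":0,"turn":2.4},{"dx":0.13,"dy":0.13,"dz":0,"turn":3.5},{"dx":0.17,"dy":0.17,"dz":0,"turn":4.7},{"dx":0.22,"dy":0.21,"dz":0,"turn":5.9},{"dx":0.269,"dy":0.25,"dz":-0.03,"turn":5.9},{"dx":0.269,"dy":0.255,"dz":-0.08,"turn":5.9},{"dx":0.269,"dy":0.255,"dz":-0.13,"turn":5.9}]' 0.6
```

```text
clock: 2.4
ee_pos: [540.8, -307.0, 110.5]
tcp_rot: [[0.292, 0.956, 0.001], [0.956, -0.292, -0.001], [-0.0, 0.001, -1.0]]
contact_force: [0.7, -0.5, -1.1]
opening: 0.595
grip_force: 0.0
```

```bash
python3 -m crank '[{"dx":0,"dy":0,"dz":-0.04,"turn":0},{"dx":0,"dy":0,"dz":-0.085,"turn":0},{"dx":0,"dy":0,"dz":-0.085,"turn":0},{"dx":0.004,"dy":0.012,"dz":-0.085,"turn":0},{"dx":0.007,"dy":0.024,"dz":-0.085,"turn":0},{"dx":0.01,"dy":0.035,"dz":-0.085,"turn":0},{"dx":0.013,"dy":0.045,"dz":-0.085,"turn":0},{"dx":0.016,"dy":0.055,"dz":-0.085,"turn":0}]'
python3 - <<'E'
from h import *
t=robot.read_camera("top");s=robot.read_camera("side")
im=np.hstack([cv2.resize(t["color"][120:285,190:390],None,fx=2,fy=2),cv2.resize(s["color"][150:315,190:390],None,fx=2,fy=2)])
save({"color":im},"c2.png")
E
```

```text
clock: 3.4
ee_pos: [556.9, -254.0, 28.4]
tcp_rot: [[0.294, 0.956, 0.003], [0.956, -0.294, -0.003], [-0.002, 0.003, -1.0]]
contact_force: [-2.6, -7.2, 6.2]
opening: 0.6
grip_force: 3.4
```

View pics/c2.png

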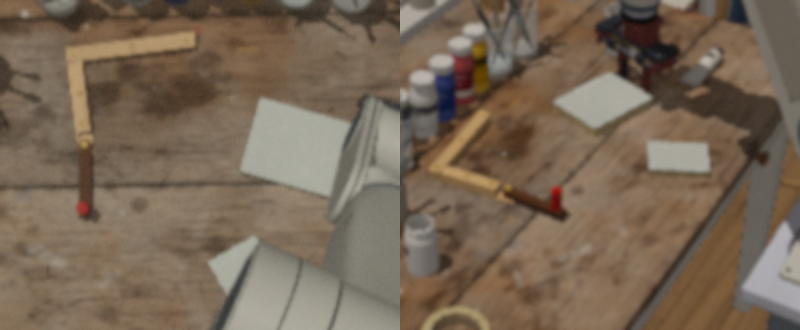

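Panel is in contact with both fingers and lies flat (top crop about (295,145)). Pushing along its normal while turning it.

```bash
python3 -m crank '[{"dx":0.004,"dy":0.013,"dz":0,"turn":0.36},{"dx":0.007,"dy":0.027,"dz":0,"turn":0.72},{"dx":0.010,"dy":0.041,"dz":0,"turn":1.08},{"dx":0.012,"dy":0.054,"dz":0,"turn":1.44},{"dx":0.014,"dy":0.068,"dz":0,"turn":1.8},{"dx":0.014,"dy":0.082,"dz":0,"turn":2.15},{"dx":0.014,"dy":0.096,"dz":0,"turn":2.5},{"dx":0.014,"dy":0.110,"dz":0,"turn":2.85}]'
python3 - <<'E'
from h import *
s=robot.read_camera("side")
m=best(s,"panel",[290,205])
for m in robot.trace(s,"panel"):
  print(m["uv"],m["confidence"],m["pixels"].sum())
  if m["pixels"].sum()>650:
    f=fitpoly([(s,m["pixels"].astype(float))],PAN,24,[580,-80,.1]);print(f.x,f.fun)
E
```

```text
clock: 4.5
ee_pos: [571.3, -143.6, 27.7]
tcp_rot: [[-0.1, 0.995, 0.004], [0.995, 0.1, -0.001], [-0.002, 0.004, -1.0]]
contact_force: [1.7, -4.7, 2.9]
opening: 0.601
grip_force: 2.6
[327.3, 228.2] 0.75 540
[282.4, 217.8] 0.65 957
[ 5.62882052e+02 -5.98140409e+01  1.39264824e-01] 0.06392115885016493
```

```bash
python3 -m crank '[{"dx":-0.001,"dy":0.014,"dz":0,"turn":0},{"dx":-0.003,"dy":0.028,"dz":0,"turn":0},{"dx":-0.004,"dy":0.042,"dz":0,"turn":0},{"dx":-0.006,"dy":0.056,"dz":0,"turn":0},{"dx":-0.007,"dy":0.070,"dz":0,"turn":0},{"dx":-0.008,"dy":0.084,"dz":0,"turn":0},{"dx":-0.010,"dy":0.100,"dz":0,"turn":0},{"dx":-0.010,"dy":0.100,"dz":0,"turn":0}]'
python3 -m crank '[{"dx":0.002,"dy":-0.020,"dz":0,"turn":0},{"dx":0.003,"dy":-0.030,"dz":0.05,"turn":0},{"dx":-0.05,"dy":-0.030,"dz":0.1,"turn":-1.3},{"dx":-0.10,"dy":-0.030,"dz":0.1,"turn":-2.6},{"dx":-0.11,"dy":-0.030,"dz":0.1,"turn":-3.9},{"dx":-0.11,"dy":-0.020,"dz":0.1,"turn":-5.2},{"dx":-0.11,"dy":-0.020,"dz":0.1,"turn":-6.5},{"dx":-0.11,"dy":-0.020,"dz":0.1,"turn":-7.8}]'
python3 - <<'E'
from h import *
s=robot.read_camera("side");t=robot.read_camera("top")
for m in robot.trace(s,"panel"):
  print(m["uv"],m["confidence"],m["pixels"].sum())
  if m["pixels"].sum()>700:
    f=fitpoly([(s,m["pixels"].astype(float))],PAN,24,[555,40,.1]);print(f.x,f.fun)
im=np.hstack([cv2.resize(t["color"][120:285,190:390],None,fx=2,fy=2),cv2.resize(s["color"][150:315,190:390],None,fx=2,fy=2)])
save({"color":im},"c3.png")
E
```

```text
clock: 5.65
ee_pos: [558.9, -41.7, 26.4]
tcp_rot: [[-0.1, 0.995, -0.001], [0.995, 0.1, 0.001], [0.001, -0.001, -1.0]]
contact_force: [-0.7, -0.0, 0.6]
opening: 0.601
grip_force: 0.0
clock: 6.65
ee_pos: [449.7, -64.6, 126.8]
tcp_rot: [[0.84, 0.542, 0.0], [0.542, -0.84, 0.0], [0.0, 0.0, -1.0]]
contact_force: [-0.0, 0.2, -0.6]
opening: 0.602
grip_force: 0.0
[328.1, 227.7] 0.86 542
[272.4, 231.7] 0.81 1118
[5.52927089e+02 4.54995536e+01 9.02769747e-02] 0.07305412325932162
```

View pics/c3.png

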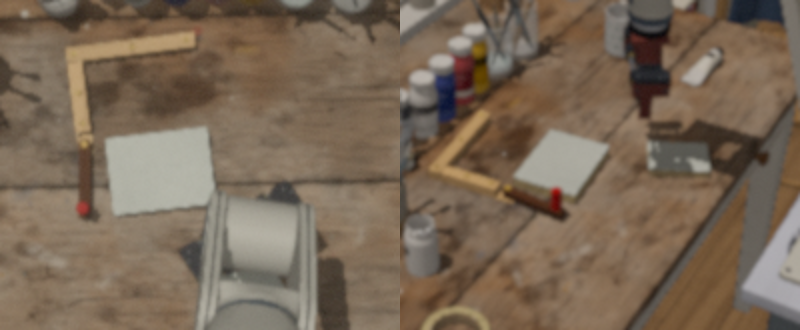

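The panel now sits aligned with the fence (top crop about (160,170)), clear of the stop arm. Next I push its near edge.

```bash
python3 -m crank '[{"dx":0.01,"dy":0.05,"dz":0,"turn":-1.2},{"dx":0.015,"dy":0.10,"dz":0,"turn":-2.3},{"dx":0.015,"dy":0.101,"dz":0,"turn":-3.4},{"dx":0.015,"dy":0.101,"dz":-0.05,"turn":-3.4},{"dx":0.015,"dy":0.101,"dz":-0.1,"turn":-3.4},{"dx":0.02,"dy":0.101,"dz":-0.1,"turn":-3.4},{"dx":0.03,"dy":0.102,"dz":-0.1,"turn":-3.4},{"dx":0.04,"dy":0.103,"dz":-0.1,"turn":-3.4}]' 0.8
python3 -m crank '[{"dx":0.014,"dy":0.001,"dz":0,"turn":0},{"dx":0.028,"dy":0.003,"dz":0,"turn":0},{"dx":0.042,"dy":0.004,"dz":0,"turn":0},{"dx":0.056,"dy":0.006,"dz":0,"turn":0},{"dx":0.070,"dy":0.007,"dz":0,"turn":0},{"dx":0.084,"dy":0.008,"dz":0,"turn":0},{"dx":0.095,"dy":0.010,"dz":0,"turn":0},{"dx":0.100,"dy":0.010,"dz":0,"turn":0}]'
```

```text
clock: 7.8
ee_pos: [491.3, 39.6, 28.5]
tcp_rot: [[0.994, 0.106, 0.002], [0.106, -0.994, 0.0], [0.002, 0.0, -1.0]]
contact_force: [-2.1, 0.2, -0.6]
opening: 0.804
grip_force: 0.9
clock: 8.8
ee_pos: [590.3, 49.8, 27.6]
tcp_rot: [[0.994, 0.106, 0.0], [0.106, -0.994, 0.0], [0.0, -0.0, -1.0]]
contact_force: [-7.2, 0.2, 5.7]
opening: 0.802
grip_force: 3.3
```

```bash
python3 -m crank '[{"dx":0.004,"dy":0,"dz":0,"turn":0},{"dx":0.008,"dy":0.001,"dz":0,"turn":0},{"dx":0.011,"dy":0.001,"dz":0,"turn":0},{"dx":0.013,"dy":0.001,"dz":0,"turn":0}]'
python3 -m crank '[{"dx":0.002,"dy":0,"dz":0,"turn":0},{"dx":0.003,"dy":0,"dz":0,"turn":0}]'
python3 -m crank '[{"dx":0.002,"dy":0,"dz":0,"turn":0},{"dx":0.003,"dy":0,"dz":0,"turn":0}]'
```

```text
clock: 9.3
ee_pos: [602.3, 50.7, 27.2]
tcp_rot: [[0.994, 0.106, -0.001], [0.106, -0.994, -0.0], [-0.001, -0.0, -1.0]]
contact_force: [-6.9, 0.2, 5.3]
opening: 0.8
grip_force: 3.6
clock: 9.55
ee_pos: [605.0, 50.7, 27.3]
tcp_rot: [[0.994, 0.106, -0.002], [0.106, -0.994, 0.0], [-0.002, -0.0, -1.0]]
contact_force: [-8.9, -0.3, 7.6]
opening: 0.804
grip_force: 4.4
clock: 9.8
ee_pos: [605.1, 50.7, 27.0]
tcp_rot: [[0.994, 0.106, -0.008], [0.106, -0.994, -0.0], [-0.008, -0.001, -1.0]]
contact_force: [-16.1, -0.2, 12.8]
opening: 0.805
grip_force: 8.2
```

```bash
cat >> h.py <<'E'
def crop(p,c,w,h,f): return cv2.resize(p["color"][c[1]-h//2:c[1]+h//2,c[0]-w//2:c[0]+w//2],None,fx=f,fy=f,interpolation=cv2.INTER_CUBIC)
E
python3 - <<'E'
from h import *
t=robot.read_camera("top");s=robot.read_camera("side")
save({"color":np.hstack([crop(t,(255,165),100,100,4),crop(s,(240,232),100,100,4)])},"c4.png")
E
```

```text
(no output)
```

View pics/c4.png

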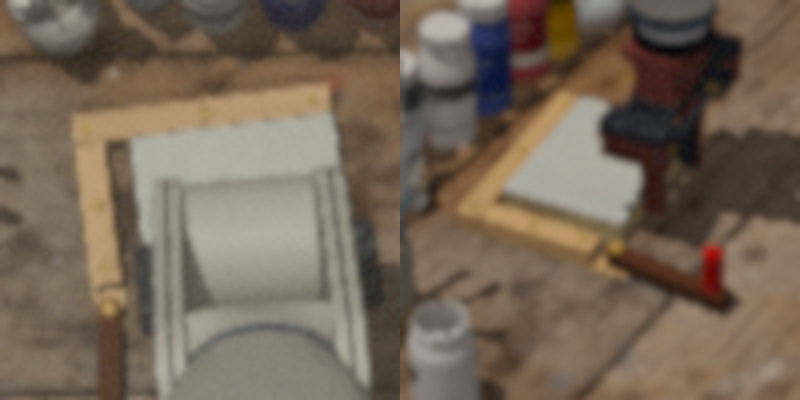

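Panel touches the far rail (top crop, rail edge at row ~120) with a gap of about 20 mm at the side rail (columns 105–131). Next is the push from its right edge.

```bash
python3 -m crank '[{"dx":-0.015,"dy":-0.002,"dz":0,"turn":0},{"dx":-0.030,"dy":-0.003,"dz":0.03,"turn":0},{"dx":-0.030,"dy":-0.005,"dz":0.08,"turn":1.3},{"dx":-0.01,"dy":-0.04,"dz":0.08,"turn":2.6},{"dx":0.02,"dy":-0.08,"dz":0.08,"turn":3.9},{"dx":0.05,"dy":-0.101,"dz":0.08,"turn":5.2},{"dx":0.071,"dy":-0.101,"dz":0.08,"turn":6.5},{"dx":0.071,"dy":-0.101,"dz":0.08,"turn":7.8}]' 0.5
python3 -m crank '[{"dx":0,"dy":0,"dz":0,"turn":1.2},{"dx":0,"dy":0,"dz":0,"turn":2.4},{"dx":0,"dy":0,"dz":0,"turn":3.4},{"dx":0,"dy":0,"dz":0,"turn":3.4}]'
```

```text
clock: 10.9
ee_pos: [682.2, -51.1, 107.4]
tcp_rot: [[0.362, 0.932, 0.005], [0.932, -0.362, -0.0], [0.001, 0.004, -1.0]]
contact_force: [-1.3, 0.1, 0.4]
opening: 0.497
grip_force: 0.0
clock: 11.4
ee_pos: [680.3, -50.5, 107.2]
tcp_rot: [[-0.097, 0.995, 0.002], [0.995, 0.097, -0.0], [-0.0, 0.002, -1.0]]
contact_force: [-0.4, 0.4, -0.6]
opening: 0.499
grip_force: 0.0
```

Run:
```python
from h import *
s=robot.read_camera("side")
for m in robot.trace(s,"panel"):
  print(m["uv"],m["confidence"],m["pixels"].sum())
  if m["pixels"].sum()>800:
    f=fitpoly([(s,m["pixels"].astype(float))],PAN,24,[670,60,.1]);print(f.x,f.fun)
```

```text
[242.0, 221.5] 0.74 1023
[6.80249194e+02 5.84510431e+01 1.13629347e-01] 0.05959787629616851
[328.7, 228.5] 0.64 488
[261.4, 248.3] 0.44 262
```

```bash
python3 -m crank '[{"dx":0,"dy":0,"dz":-0.04,"turn":0},{"dx":0,"dy":0,"dz":-0.08,"turn":0},{"dx":-0.001,"dy":0.009,"dz":-0.08,"turn":0},{"dx":-0.002,"dy":0.018,"dz":-0.08,"turn":0},{"dx":-0.003,"dy":0.026,"dz":-0.08,"turn":0},{"dx":-0.003,"dy":0.032,"dz":-0.08,"turn":0},{"dx":-0.004,"dy":0.038,"dz":-0.08,"turn":0}]'
python3 -m crank '[{"dx":0,"dy":0.002,"dz":0,"turn":0},{"dx":0,"dy":0.004,"dz":0,"turn":0}]'
python3 -m crank '[{"dx":0,"dy":0.002,"dz":0,"turn":0},{"dx":0,"dy":0.004,"dz":0,"turn":0}]'
```

```text
clock: 12.38
ee_pos: [676.6, -12.8, 28.6]
tcp_rot: [[-0.099, 0.995, 0.002], [0.995, 0.099, -0.002], [-0.002, 0.002, -1.0]]
contact_force: [-0.6, -7.5, 2.5]
opening: 0.504
grip_force: 3.2
clock: 12.62
ee_pos: [676.4, -9.0, 28.6]
tcp_rot: [[-0.099, 0.995, 0.002], [0.995, 0.099, -0.002], [-0.002, 0.002, -1.0]]
contact_force: [-1.9, -5.9, 4.0]
opening: 0.5
grip_force: 3.2
clock: 12.88
ee_pos: [676.3, -7.2, 28.6]
tcp_rot: [[-0.101, 0.995, 0.002], [0.995, 0.101, -0.005], [-0.005, 0.001, -1.0]]
contact_force: [-1.8, -22.6, 3.9]
opening: 0.5
grip_force: 11.0
```

```bash
python3 -m crank '[{"dx":0.001,"dy":-0.015,"dz":0,"turn":0},{"dx":0.002,"dy":-0.025,"dz":0.04,"turn":0},{"dx":0,"dy":-0.02,"dz":0.085,"turn":-1.3},{"dx":-0.03,"dy":0.02,"dz":0.085,"turn":-2.6},{"dx":-0.06,"dy":0.05,"dz":0.085,"turn":-3.9},{"dx":-0.09,"dy":0.079,"dz":0.085,"turn":-5.2},{"dx":-0.103,"dy":0.079,"dz":0.085,"turn":-6.5},{"dx":-0.103,"dy":0.079,"dz":0.085,"turn":-7.8}]' 0.8
python3 -m crank '[{"dx":0,"dy":0,"dz":0,"turn":-1.2},{"dx":0,"dy":0,"dz":0,"turn":-2.4},{"dx":0,"dy":0,"dz":0,"turn":-3.4},{"dx":0,"dy":0,"dz":-0.04,"turn":-3.4},{"dx":0,"dy":0,"dz":-0.083,"turn":-3.4},{"dx":0.006,"dy":0.001,"dz":-0.083,"turn":-3.4},{"dx":0.014,"dy":0.001,"dz":-0.083,"turn":-3.4},{"dx":0.022,"dy":0.002,"dz":-0.083,"turn":-3.4}]'
```

```text
clock: 13.88
ee_pos: [571.8, 75.5, 112.7]
tcp_rot: [[0.839, 0.544, 0.001], [0.544, -0.839, 0.001], [0.001, -0.0, -1.0]]
contact_force: [0.7, 0.1, 0.2]
opening: 0.805
grip_force: 0.0
clock: 14.88
ee_pos: [596.9, 76.9, 30.8]
tcp_rot: [[0.994, 0.105, 0.004], [0.105, -0.994, 0.0], [0.004, -0.0, -1.0]]
contact_force: [0.6, 0.2, -0.4]
opening: 0.801
grip_force: 0.0
```

```bash
python3 -m crank '[{"dx":0.003,"dy":0,"dz":-0.003,"turn":0},{"dx":0.005,"dy":0,"dz":-0.003,"turn":0},{"dx":0.006,"dy":0,"dz":-0.003,"turn":0}]'
python3 -m crank '[{"dx":0.002,"dy":0,"dz":0,"turn":0},{"dx":0.004,"dy":0,"dz":0,"turn":0},{"dx":0.004,"dy":0,"dz":0,"turn":0}]'
```

```text
clock: 15.25
ee_pos: [600.6, 76.6, 25.8]
tcp_rot: [[0.994, 0.105, 0.0], [0.105, -0.994, 0.0], [0.0, -0.0, -1.0]]
contact_force: [1.1, -0.1, 0.2]
opening: 0.799
grip_force: 0.0
clock: 15.62
ee_pos: [602.2, 76.5, 25.4]
tcp_rot: [[0.994, 0.106, -0.005], [0.106, -0.994, -0.0], [-0.005, -0.0, -1.0]]
contact_force: [-7.0, 0.2, 4.9]
opening: 0.802
grip_force: 3.5
```

```bash
python3 -m crank '[{"dx":0.003,"dy":0,"dz":0,"turn":0},{"dx":0.003,"dy":0,"dz":0,"turn":0}]'
python3 -m crank '[{"dx":-0.02,"dy":-0.002,"dz":0,"turn":0},{"dx":-0.035,"dy":-0.01,"dz":0.04,"turn":0},{"dx":-0.06,"dy":-0.05,"dz":0.1,"turn":0},{"dx":-0.1,"dy":-0.1,"dz":0.1,"turn":0},{"dx":-0.14,"dy":-0.14,"dz":0.1,"turn":0}]'
python3 - <<'E'
from h import *
t=robot.read_camera("top");s=robot.read_camera("side")
for n,p in(("t",t),("s",s)):
  for q,z in(("stop_pivot",24.5),("stop_knob",63)):
    for m in robot.mark_of(p,q): print(q,n,np.round(m["uv"],1),round(m["confidence"],2),ray(p,m["uv"],z).round())
save({"color":np.hstack([crop(t,(255,165),100,120,4),crop(s,(240,232),100,120,4)])},"c5.png")
E
```

```text
clock: 15.88
ee_pos: [602.3, 76.4, 25.0]
tcp_rot: [[0.994, 0.106, -0.011], [0.106, -0.994, -0.001], [-0.011, -0.0, -1.0]]
contact_force: [-14.4, -0.5, 12.1]
opening: 0.801
grip_force: 7.5
clock: 16.5
ee_pos: [471.1, -61.2, 126.9]
tcp_rot: [[0.994, 0.106, 0.004], [0.106, -0.994, -0.001], [0.004, 0.001, -1.0]]
contact_force: [-0.1, -1.1, 0.1]
opening: 0.799
grip_force: 0.0
stop_knob t [230.2 223.3] 0.47 [494. 173.  63.]
stop_pivot s [244.  240.9] 0.97 [600. 155.  24.]
```

View pics/c5.png

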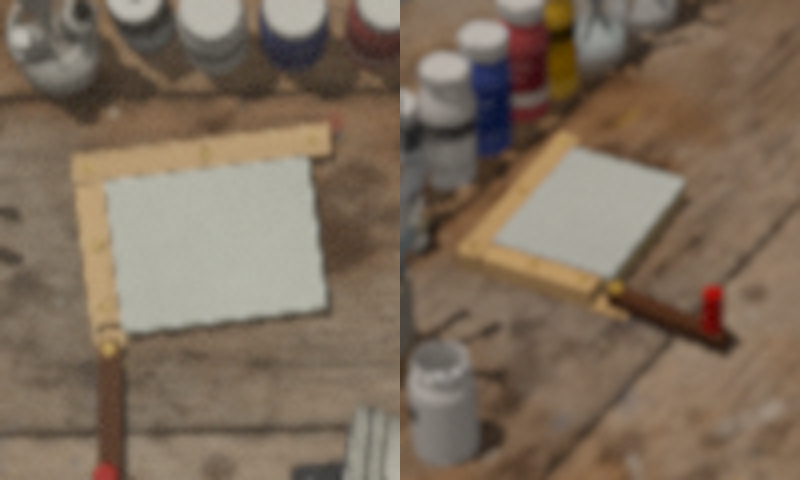

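Panel is flush with both rails: the top crop shows no gap along row ~170 or column ~107. The knob is at about (495,172). I'll cage the knob between the fingers and swing it.

```bash
python3 -m crank '[{"dx":0.005,"dy":0.06,"dz":0,"turn":0},{"dx":0.01,"dy":0.12,"dz":0,"turn":0},{"dx":0.015,"dy":0.18,"dz":0,"turn":0},{"dx":0.024,"dy":0.233,"dz":0,"turn":0},{"dx":0.024,"dy":0.233,"dz":0,"turn":0},{"dx":0.024,"dy":0.233,"dz":0,"turn":0}]' 0.55
python3 -c "
from h import *
s=robot.read_camera('side');t=robot.read_camera('top')
for p in(s,t):
  for m in robot.mark_of(p,'stop_knob'): print(m['uv'],m['confidence'],ray(p,m['uv'],63))
save({'color':crop(s,(265,240),120,100,5)},'c6.png')"
```

```text
clock: 17.55
ee_pos: [494.6, 173.7, 125.1]
tcp_rot: [[0.994, 0.108, -0.001], [0.108, -0.994, -0.0], [-0.001, 0.0, -1.0]]
contact_force: [-1.0, -0.3, 0.2]
opening: 0.545
grip_force: 0.0
[265.8, 245.9] 0.51 [496.46955148 179.20432227  63.        ]
[411.3, 167.3] 0.22 [ 653.23032779 -379.71957641   63.        ]
```

View pics/c6.png

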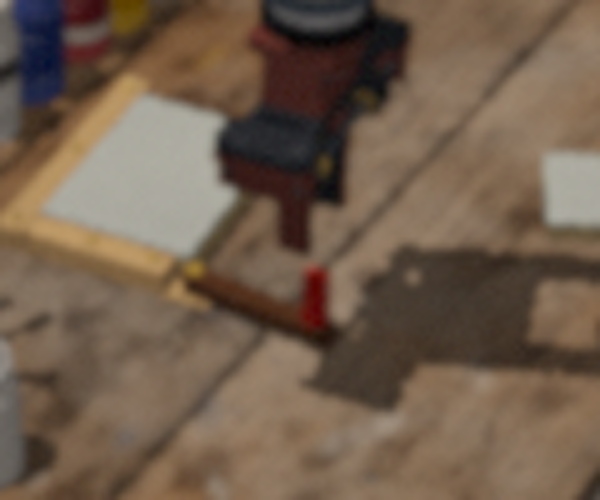

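Fingers hover over the knob (crop (316,270)). Descend, narrow the cage, then swing.

```bash
python3 -m crank '[{"dx":0,"dy":0,"dz":-0.04,"turn":0},{"dx":0,"dy":0,"dz":-0.075,"turn":0},{"dx":0,"dy":0,"dz":-0.075,"turn":0}]'
python3 -m crank '[{"dx":0,"dy":0,"dz":0,"turn":0},{"dx":0,"dy":0,"dz":0,"turn":0}]' 0.3
python3 -m crank '[{"dx":-0.001,"dy":-0.014,"dz":0,"turn":1},{"dx":0.002,"dy":-0.027,"dz":0,"turn":2},{"dx":0.006,"dy":-0.040,"dz":0,"turn":3},{"dx":0.011,"dy":-0.053,"dz":0,"turn":4}]'
python3 -c "
from h import *
p=robot.read_camera('side')
for m in robot.mark_of(p,'stop_knob'): print(m['uv'],m['confidence'],ray(p,m['uv'],63))"
```

```text
clock: 18.12
ee_pos: [493.2, 171.6, 48.8]
tcp_rot: [[0.995, 0.104, -0.005], [0.104, -0.995, -0.002], [-0.005, 0.001, -1.0]]
contact_force: [-0.2, 0.5, 0.1]
opening: 0.552
grip_force: 0.0
clock: 18.38
ee_pos: [495.9, 173.1, 52.0]
tcp_rot: [[0.994, 0.105, 0.002], [0.105, -0.994, 0.001], [0.002, -0.001, -1.0]]
contact_force: [-0.1, -0.3, -0.2]
opening: 0.359
grip_force: 0.0
clock: 18.88
ee_pos: [506.7, 119.9, 51.9]
tcp_rot: [[0.785, 0.62, 0.002], [0.62, -0.785, 0.001], [0.002, 0.001, -1.0]]
contact_force: [1.2, 1.0, -0.5]
opening: 0.297
grip_force: 0.3
[269.1, 238.9] 0.53 [506.02913724 140.4332654   63.        ]
```

```bash
python3 -m crank '[{"dx":0.008,"dy":-0.012,"dz":0,"turn":1},{"dx":0.017,"dy":-0.022,"dz":0,"turn":2},{"dx":0.027,"dy":-0.031,"dz":0,"turn":3},{"dx":0.039,"dy":-0.039,"dz":0,"turn":4},{"dx":0.051,"dy":-0.044,"dz":0,"turn":5},{"dx":0.065,"dy":-0.048,"dz":0,"turn":6},{"dx":0.078,"dy":-0.051,"dz":0,"turn":7},{"dx":0.090,"dy":-0.051,"dz":0,"turn":8}]'
python3 -m crank '[{"dx":0.004,"dy":0,"dz":0,"turn":0.3},{"dx":0.008,"dy":0.001,"dz":0,"turn":0.5},{"dx":0.011,"dy":0.001,"dz":0,"turn":0.5}]'
```

```text
clock: 19.98
ee_pos: [596.2, 69.3, 51.3]
tcp_rot: [[-0.21, 0.978, 0.0], [0.978, 0.21, -0.0], [-0.0, 0.0, -1.0]]
contact_force: [-1.0, -0.2, 0.0]
opening: 0.301
grip_force: 0.3
clock: 20.35
ee_pos: [606.8, 70.4, 50.9]
tcp_rot: [[-0.275, 0.961, -0.0], [0.961, 0.275, 0.0], [0.0, -0.0, -1.0]]
contact_force: [-7.2, 0.7, 3.5]
opening: 0.296
grip_force: 3.5
```

```bash
python3 -m crank '[{"dx":0.002,"dy":0,"dz":0,"turn":0},{"dx":0.003,"dy":0,"dz":0,"turn":0},{"dx":0.003,"dy":0,"dz":0,"turn":0}]'
python3 -m crank '[{"dx":-0.006,"dy":0,"dz":0,"turn":0},{"dx":-0.006,"dy":0,"dz":0,"turn":0}]' 0.6
python3 -m crank '[{"dx":0,"dy":0,"dz":0.05,"turn":0},{"dx":0,"dy":0,"dz":0.1,"turn":0},{"dx":-0.04,"dy":-0.04,"dz":0.15,"turn":0},{"dx":-0.08,"dy":-0.08,"dz":0.16,"turn":0},{"dx":-0.12,"dy":-0.12,"dz":0.16,"turn":0},{"dx":-0.16,"dy":-0.16,"dz":0.16,"turn":0},{"dx":-0.19,"dy":-0.2,"dz":0.16,"turn":0},{"dx":-0.19,"dy":-0.2,"dz":0.16,"turn":0}]'
python3 - <<'E'
from h import *
t=robot.read_camera("top");s=robot.read_camera("side")
save({"color":np.hstack([crop(t,(255,165),100,120,4),crop(s,(240,232),100,120,4)])},"c7.png")
for q in ["gesso_jar","tea_mug","tube_big","masking_tape","panel"]:
    for m in robot.mark_of(t,q): print(q,np.round(m["uv"]),round(m["confidence"],2))
E
```

```text
clock: 20.72
ee_pos: [607.0, 70.1, 50.3]
tcp_rot: [[-0.275, 0.961, -0.006], [0.961, 0.275, -0.0], [0.001, -0.006, -1.0]]
contact_force: [-9.0, 0.0, 7.2]
opening: 0.305
grip_force: 4.4
clock: 20.98
ee_pos: [603.9, 70.2, 50.6]
tcp_rot: [[-0.276, 0.961, 0.001], [0.961, 0.276, 0.0], [-0.0, 0.001, -1.0]]
contact_force: [-0.8, 0.0, -0.2]
opening: 0.491
grip_force: 0.0
clock: 21.98
ee_pos: [412.5, -131.8, 210.9]
tcp_rot: [[-0.272, 0.962, 0.001], [0.962, 0.272, -0.0], [-0.001, 0.0, -1.0]]
contact_force: [-0.0, -0.4, -0.0]
opening: 0.6
grip_force: 0.0
gesso_jar [162. 188.] 0.72
tea_mug [413. 167.] 0.96
tube_big [416. 228.] 0.84
tube_big [126. 233.] 0.7
masking_tape [125. 232.] 0.61
panel [312. 258.] 0.93
panel [262. 164.] 0.58
```

View pics/c7.png

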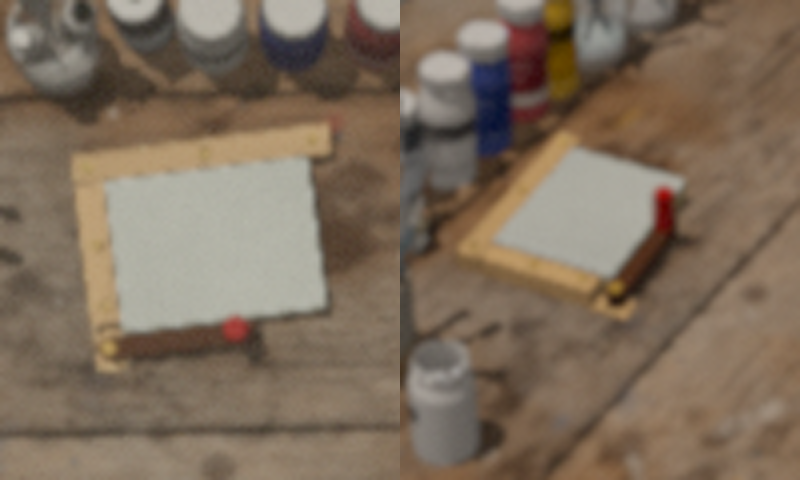

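The panel is flush against both rails. The arm is shut along its near edge (top crop row ~340, knob at (235,328)). The bystanders have not moved.

```bash
python3 -c "
from workcell import robot
print(robot.close_job())"
```

```text
the job is handed in; nothing more can be done
None
```

The large panel sits flush against both fence rails with the stop arm swung shut on its end stop behind it. The bystanders did not move, and I handed the job in at about 22 s on the robot's clock; no verdict came back.

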